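# Tip the standing chuck jaw down and push the case lid shut

## Task

One of the three lathe-chuck jaws in the open case has been left standing on its end. Push it over sideways with the fingertips so that it lies flat in its own cell like the other two, stepped side up, then push the case's lid over and fully shut. Do not grasp or lift anything, and leave the chuck, the chuck key and the oil bottle where they are.

Things in the scene. Friction and masses are not known exactly. Their poses are not given: they have to be found in the camera images.
- case: Grey plastic case fixed to the bench, 116 (x) x 133 (y) x 45 mm high, walls and floor 5 mm, turned up to 0.4 rad. Origin: centre of underside; z up. Two full-height dividers 5 mm thick make three cells centred near x = -37, 0, +37 mm, each about 32 mm wide (x) and 123 mm long (y). The lid is hinged on the far (+x) top edge.
- lid (a joint): Lid hinge, rad: 0 = shut on the rim, pi/2 = upright, limit 2.35 = leaning far back; starts at 1.95 to 2.2. Stiff friction hinge (0.16 N m): the lid stays where it is left and must be pushed all the way down.
- lid_hinge (a point): Point on the hinge axis (which runs along the case's y), at mid width of the lid; in the case frame at (58, 0, 45) mm.
- lid_tab (a point): End of the lid's tab, mid width, mid thickness, 133 mm from the hinge axis. The lid is a grey plate 116 mm from hinge to front edge, 133 mm wide, 6 mm thick, inner face in the plane of the hinge axis; the tab, 50 mm wide, juts 17 mm beyond the front edge. Shut, the lid's top is 51 mm above the bench and the tab points to the case's -x.
- standing_jaw: Steel stepped jaw, 80 mm long, 24 wide, about 0.34 kg, loose, standing on end in any one cell near the case's +y end. Origin: centre of its foot, 24 (x) x 30 mm (y), on the cell floor; z along its length, up at the start; axes within 0.04 rad of the case's. Flat base: the -y face, y = -15 mm. Stepped side looks to +y: lower 40 mm reach y = +15, upper 40 mm only y = +1.
- jaw_top (a point): Centre of the standing jaw's 24 x 16 mm upper end, at its own (0, -7, 80) mm, 85 mm above the bench at the start. Pushed near here towards the case's -y, the jaw topples about its -y foot edge after some 20 degrees and falls by itself onto its base along the cell, its y axis then pointing up.
- lying_jaw_a: Same kind of jaw, loose, lying on its base in another cell, stepped side up: 24 (x) x 80 mm (y), 30 mm high over the half nearer the origin, 16 mm over the rest. Origin: underside, middle of the 30 mm high end face; it extends to its -y; z up. Its top is 35 mm above the bench, below the rim.
- lying_jaw_b: As lying_jaw_a, in the remaining cell.
- chuck: Bystander: steel three-jaw chuck, a disc 110 mm across and 69 mm high over its jaws, 3 kg, standing on the bench on the case's -y side. Origin: centre of its underside.
- chuck_key: Bystander: dark steel T-shaped chuck key lying on the bench on the case's -y side, near the robot-side corner: shank 14 mm thick running from the origin end 90 mm along its x, with a cross-bar 110 mm long (along y) at x = 82 mm. Origin: underside, near the square end.
- oil_bottle: Bystander: white plastic bottle, 56 mm across and 150 mm high, standing on the bench on the case's +y side. Origin: centre of its underside.
There are look-alikes about, which are no part of the job. What is shaped like the standing_jaw but pink is not meant.

How it is judged:
By the outcome, as a careful person would: the job done as asked, in the order asked, and still so for the second after the job is handed in, with the robot touching nothing.
It also fails if it takes over 50 s, if anything falls off the work surface, if the arm or the gripper's body presses on something with over 40 N, if the wrist force passes 120 N, or if a joint passes its speed limit or range.

## Robot

A 6-joint arm with a two-finger parallel gripper is mounted at the origin on the work surface. World frame = base frame: x ahead of the robot, y to its left, z up, the work surface at z = 0. Lengths are in m, angles in rad, forces in N, time in s.
With the tool pointing down it reaches from about 0.375 to 0.9 m from the base axis. Payload 3.1 kg.
Tool frame: the origin (TCP) lies between the finger pads; the fingertips stand 17 mm ahead of it and the grasp point (between the pads) lies 2 mm behind it; z points along the fingers, y is the line along which they close (so a half turn about z gives the same grasp; the last joint's range is limited). The gripper opens to 85 mm and grips with 20 to 120 N. Pads are 22 mm wide; open, the fingers measure 114 mm over their backs; the gripper's body (76 mm by 85 mm) begins 54 mm behind the grasp point. The pads swing forward as they close: fully open they stand 13 mm farther back than shut.
Start: joints at [1.04, 0.527, 1.433, -0, 1.181, -0.178], TCP at [0.215, 0.587, 0.248] pointing down, gripper open.
Joint ranges: [-3.08, 3.08], [-0.75, 2.2], [0.22, 2.44], [-1.43, 4.57], [0, 2.65], [-2.85, 2.85]. Speed limits (rad/s): [2.79, 2.79, 3.14, 3.14, 3.14, 3.14].

## Interface

Orientations are given as a unit quaternion [x, y, z, w].
In Python, from station import sense, vision, order gives the robot as it stands.
- The arm moves only by the shell command python3 -m crank 'ROWS' [OPENING] [FORCE]. ROWS is JSON, a list of rows, each an object with "dp": the shift along the world's x, y, z in units of 30 mm (1.0 is 30 mm), a list of three; "angular": the turn, a rotation vector about the world's x, y, z in degrees, a list of three. In form: [{"dp": [dx, dy, dz], "angular": [ax, ay, az]}, ...]. A call has 1 to 20 rows; each row shifts and turns the commanded pose from where the row before left it; what a row does not reach is not made up. A row lasts 1/10 s, in which the tool goes at most 50 mm and 8.59 degrees, less where a joint would pass 70% of its speed; a pose out of reach is approached as far as the arm can. A call is refused whole if a number of a shift passes 1 or a number of a turn 8.59, either way. A call with a gripper value outside its range is refused whole. OPENING is the closure, from 0 (fully open) to 1 (shut), set as the call begins (- or left out, the last holds). The fingers move at their own pace and stop on an object; FORCE is the grip in N (left out, the last holds). Time passes only in rows, so rows that do not move let the fingers close. It gives the time, the measured TCP pose, the force, the opening and the grip force at its end, in the units of the state.
- sense(): the state, without advancing time (a new reading comes with each control period).
- vision.snapshot(name): name is "side" or "top" or "wrist"; returns a dict with "image" (400x640x3 uint8, blue, green, red), "range_z" (400x640 float32, m along the optical axis (not along the pixel's ray), 0 where there is no reading), "mtx" (3x3 intrinsics, pixels), "pose" (4x4, takes a point from camera to world coordinates); the wrist camera has in their place "mount" (4x4, takes a point from camera to tool coordinates, whose origin is the TCP and whose axes are the flange's). Camera axes: x right, y down, z forward; pixel columns grow to the right and rows downward; lengths in m; the calibration is good to about 2 mm. A picture is of the moment at which its call begins: read the wrist's pose just before it.
- order.sign_off(): hands the job in; it is judged then, once.
The state is a dict: "t": time; "q": joint angles; "qd": joint speeds; "tau": joint torques, N m; "tcp_pos": TCP position; "tool_rot": TCP orientation; "force": force on the tool from outside, world axes, zero at the start; "ft_torque": the same for the moment, N m; "finger_gap": opening from 0.0 (shut) to 1.0 (fully open); "gripper_force": force on a finger pad.
Only numpy, scipy, OpenCV 4.12 (cv2) and the standard library are available. Lean on these libraries where they do the work, as an engineer would, in place of code of your own. Each camera call takes 0.05 s, during which the arm holds its last target. There are 200 camera calls.

## Working session

There is one attempt and no reset: what is moved stays moved. The work goes in short steps, Python scripts to look and compute and a shell command to move; the robot and the scene stay as the last step left them, time stands still between calls to the robot, and variables do not carry over. Pictures are saved under pics/ and viewed, at most 10 in all, crops included, and the job is handed in when it is done.

```bash
mkdir -p pics
python3 - <<'E'
from station import sense, vision
import cv2,numpy as np
for n in ("top","side"):
    s=vision.snapshot(n); cv2.imwrite(f"pics/{n}0.png",s["image"]); np.savez(f"{n}0.npz",**s)
    print(n,s["mtx"].tolist(),np.round(s["pose"],3).tolist())
s=sense();print(s["t"],s["tcp_pos"],s["tool_rot"],s["finger_gap"])
E
```

```text
top [[364.86254341570077, 0.0, 322.5866873246266], [0.0, 364.86254341570077, 198.49924823875477], [0.0, 0.0, 1.0]] [[0.01, -0.996, 0.09, 0.447], [-0.999, -0.007, 0.031, 0.019], [-0.03, -0.09, -0.995, 0.896], [0.0, 0.0, 0.0, 1.0]]
side [[452.45407626200546, 0.0, 318.84845987603336], [0.0, 452.45407626200546, 192.56132923937514], [0.0, 0.0, 1.0]] [[0.819, -0.44, 0.369, 0.192], [-0.574, -0.625, 0.529, -0.437], [-0.002, -0.645, -0.764, 0.749], [0.0, 0.0, 0.0, 1.0]]
0.1 [0.21503835 0.58617943 0.24741844] [ 1.75004332e-01  9.84567154e-01 -9.43460047e-04 -3.36791961e-04] 1.0044762743507645
```

View pics/top0.png

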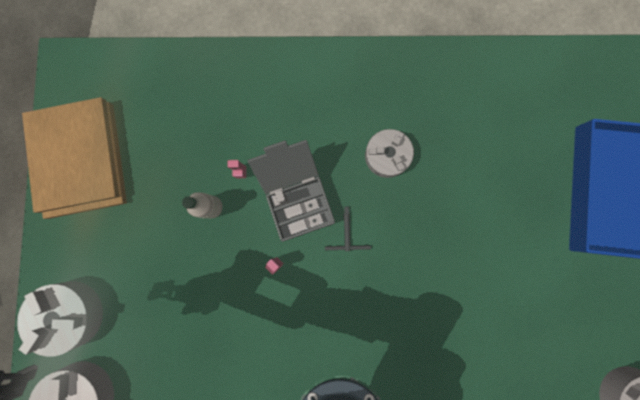

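View pics/side0.png

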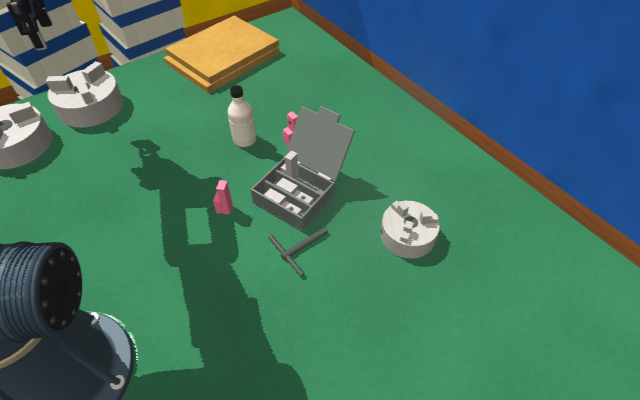

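The standing grey jaw is in the far cell, at top (278,197) and side (291,163). The pink jaws at top (273,266) and (235,168) are look-alikes because of their colour and lie outside the case. I'll check this in one enlarged crop and measure the case.

```bash
cat > h.py <<'E'
import numpy as np,cv2
def cloud(s):
    z=s["range_z"];v,u=np.indices(z.shape);K=s["mtx"]
    P=np.stack([(u-K[0,2])/K[0,0]*z,(v-K[1,2])/K[1,1]*z,z],-1)
    W=P@s["pose"][:3,:3].T+s["pose"][:3,3]; W[z==0]=np.nan
    return W
def proj(s,X):
    T=np.linalg.inv(s["pose"]);p=(np.atleast_2d(X)@T[:3,:3].T+T[:3,3])@s["mtx"].T
    return p[:,:2]/p[:,2:]
E
python3 - <<'E'
from h import *
t=np.load("top0.npz");s=np.load("side0.npz")
a=cv2.resize(t["image"][135:245,225:345],None,fx=3.3,fy=3.3,interpolation=2);b=cv2.resize(s["image"][95:235,230:365],None,fx=2.9,fy=2.9,interpolation=2)
h=min(a.shape[0],b.shape[0]);h=max(a.shape[0],b.shape[0]);c=np.zeros((h,a.shape[1]+b.shape[1],3),np.uint8);c[:a.shape[0],:a.shape[1]]=a;c[:b.shape[0],a.shape[1]:]=b
cv2.imwrite("pics/crop.png",c);print(c.shape)
for n,S in(("t",t),("s",s)):
    W=cloud(S).reshape(-1,3)
    m=(W[:,0]>.36)&(W[:,0]<.62)&(W[:,1]>-.03)&(W[:,1]<.2)
    W=W[m]
    r=W[(abs(W[:,2]-.045)<.004)]
    print(n,len(r),cv2.minAreaRect((r[:,:2]*1000).astype(np.float32)))
    j=W[(abs(W[:,2]-.085)<.005)]
    print(np.round(j[:40],3).tolist())
E
```

```text
(406, 788, 3)
t 545 ((470.6446533203125, 115.44889068603516), (169.86412048339844, 184.245849609375), 19.740802764892578)
[[0.607, 0.066, 0.087], [0.605, 0.069, 0.088], [0.605, 0.066, 0.088], [0.602, 0.075, 0.088], [0.602, 0.073, 0.088], [0.603, 0.069, 0.085], [0.603, 0.066, 0.087], [0.6, 0.08, 0.089], [0.6, 0.077, 0.088], [0.6, 0.075, 0.087], [0.6, 0.073, 0.088], [0.601, 0.071, 0.085], [0.601, 0.069, 0.085], [0.601, 0.066, 0.084], [0.598, 0.087, 0.086], [0.598, 0.084, 0.086], [0.598, 0.082, 0.084], [0.598, 0.08, 0.088], [0.598, 0.078, 0.086], [0.599, 0.075, 0.083], [0.599, 0.073, 0.083], [0.599, 0.071, 0.082], [0.599, 0.069, 0.084], [0.598, 0.066, 0.085], [0.599, 0.064, 0.08], [0.595, 0.095, 0.088], [0.595, 0.093, 0.089], [0.596, 0.091, 0.087], [0.596, 0.087, 0.085], [0.596, 0.084, 0.085], [0.596, 0.082, 0.084], [0.596, 0.08, 0.084], [0.596, 0.078, 0.083], [0.596, 0.075, 0.084], [0.597, 0.073, 0.082], [0.596, 0.071, 0.083], [0.597, 0.069, 0.08], [0.593, 0.102, 0.088], [0.593, 0.097, 0.09], [0.593, 0.095, 0.089]]
s 658 ((471.5860595703125, 103.73263549804688), (179.6627197265625, 161
[... 245 characters left out ...]
561, 0.181, 0.089], [0.564, 0.181, 0.088], [0.564, 0.178, 0.09], [0.566, 0.177, 0.089], [0.556, 0.189, 0.083], [0.556, 0.185, 0.085], [0.559, 0.186, 0.084], [0.56, 0.183, 0.086], [0.561, 0.181, 0.086], [0.562, 0.179, 0.087], [0.564, 0.177, 0.088], [0.555, 0.188, 0.081], [0.556, 0.186, 0.082], [0.559, 0.185, 0.081], [0.56, 0.183, 0.083], [0.56, 0.18, 0.085], [0.562, 0.178, 0.085], [0.563, 0.176, 0.087], [0.564, 0.174, 0.087], [0.565, 0.172, 0.088], [0.566, 0.169, 0.09], [0.568, 0.168, 0.089], [0.555, 0.184, 0.082], [0.557, 0.183, 0.081], [0.558, 0.18, 0.083], [0.559, 0.177, 0.084], [0.56, 0.175, 0.085], [0.562, 0.175, 0.084], [0.564, 0.173, 0.085], [0.565, 0.172, 0.085], [0.567, 0.17, 0.086]]
```

View pics/crop.png

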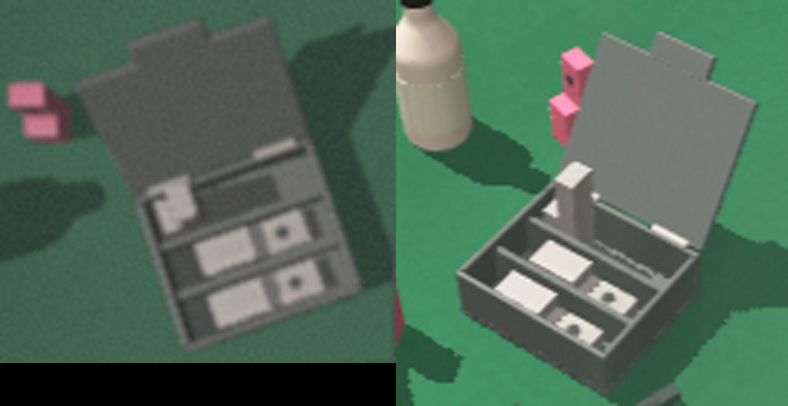

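The crop confirms it: a grey-white standing jaw in the far cell, with its top in the side crop at (577,170), and the pink ones outside. Next I fit the case pose and lid angle to the corner pixels in both views.

Run:
```python
from h import *
from scipy.optimize import least_squares
t=np.load("top0.npz");s=np.load("side0.npz")
T=lambda p:(np.array(p)+.5)/3.3+[225,135]-.5
S=lambda p:(np.array(p)-[396,0]+.5)/2.9+[230,95]-.5
def lid(q,r,y,th,off=0):return [.058-r*np.cos(th)+0,y,.045+r*np.sin(th)]
obs=[(t,T([188,348]),(-.058,.0665,.045)),(t,T([358,288]),(-.058,-.0665,.045)),
(s,S([460,272]),(-.058,.0665,.045)),(s,S([603,352]),(-.058,-.0665,.045)),(s,S([700,250]),(.058,-.0665,.045)),
(t,T([80,88]),('L',.116,.0665)),(t,T([268,20]),('L',.116,-.0665)),(s,S([605,33]),('L',.116,.0665)),(s,S([757,103]),('L',.116,-.0665))]
def W(p,m):
    c,sn=np.cos(p[2]),np.sin(p[2])
    if m[0]=='L': m=lid(0,m[1],m[2],p[3])
    return np.array([p[0]+c*m[0]-sn*m[1],p[1]+sn*m[0]+c*m[1],m[2]])
f=lambda p:np.concatenate([(proj(A,W(p,m))[0]-o) for A,o,m in obs])
r=least_squares(f,[.45,.1,.34,2.05]);p=r.x;print(np.round(p,4),np.round(r.fun.reshape(-1,2),1).tolist())
# cloud checks in case frame
R=np.array([[np.cos(p[2]),-np.sin(p[2])],[np.sin(p[2]),np.cos(p[2])]])
for A in(t,s):
    w=cloud(A).reshape(-1,3);w=w[np.isfinite(w[:,0])];c=w.copy();c[:,:2]=(w[:,:2]-p[:2])@R
    m=(abs(c[:,0]-.037)<.02)&(abs(c[:,1])<.07)&(c[:,2]>.05)&(c[:,2]<.1)&(c[:,0]<.056)
    k=c[m&(c[:,2]>.078)];print(len(k),np.round(np.percentile(k,[2,50,98],axis=0),3).tolist())
    m=(abs(c[:,1])<.06)&(c[:,0]>.062)&(c[:,0]<.13)&(c[:,2]>.06);l=c[m]
    if len(l)>20:
        print('lid',np.arctan2(*np.median(np.c_[l[:,2]-.045,-(l[:,0]-.058)],0)))
    m=(abs(c[:,0]+.02)<.03)&(abs(c[:,1])<.055)&(abs(c[:,2]-.035)<.003);k=c[m];print('lying',np.round(np.percentile(k,[2,50,98],axis=0),3).tolist())
w=cloud(s)
for n,px in(("jawtop_s",S([577,172])),):
    u,v=np.round(px).astype(int);q=w[v,u];print(n,q,(q[:2]-p[:2])@R)
tw=cloud(t);g=tw[185:200,195:212][...,2];print('bottle top',np.nanmax(g))
b=tw[195:220,185:222].reshape(-1,3);b=b[b[:,2]>.04];print(np.round(np.median(b,0),3))
np.save("case.npy",p)
```

```text
[0.5012 0.0988 0.3374 2.141 ] [[-1.2, 0.7], [1.4, 0.5], [-1.3, -1.0], [1.0, 1.5], [1.2, 0.4], [-1.6, -0.1], [1.2, 0.1], [-0.5, -1.4], [0.5, -0.8]]
85 [[0.025, 0.024, 0.079], [0.037, 0.031, 0.085], [0.049, 0.04, 0.088]]
lid 2.147391182831452
lying [[-0.049, -0.018, 0.032], [-0.021, 0.018, 0.035], [0.009, 0.038, 0.038]]
85 [[0.022, 0.025, 0.079], [0.033, 0.031, 0.083], [0.046, 0.04, 0.087]]
lid 2.1391745288192237
lying [[-0.049, -0.049, 0.032], [-0.022, 0.015, 0.034], [0.009, 0.046, 0.038]]
jawtop_s [0.5270322  0.14017641 0.08477551] [0.03805686 0.0304728 ]
bottle top 0.13384731987167575
[0.501 0.31  0.103]
```

```bash
python3 -m crank '[{"dp":[0.66,-0.92,0],"angular":[0,0,-8.4]},{"dp":[0.66,-0.92,0],"angular":[0,0,-8.4]},{"dp":[0.66,-0.92,0],"angular":[0,0,-8.4]},{"dp":[0.66,-0.92,0],"angular":[0,0,-8.4]},{"dp":[0.66,-0.92,0],"angular":[0,0,-8.4]},{"dp":[0.66,-0.92,0],"angular":[0,0,-8.4]},{"dp":[0.66,-0.92,0],"angular":[0,0,0]},{"dp":[0.66,-0.92,0],"angular":[0,0,0]},{"dp":[0.66,-0.92,0],"angular":[0,0,0]},{"dp":[0.66,-0.92,0],"angular":[0,0,0]},{"dp":[0.66,-0.92,0],"angular":[0,0,0]},{"dp":[0.66,-0.92,0],"angular":[0,0,0]},{"dp":[0.66,-0.92,0],"angular":[0,0,0]},{"dp":[0.66,-0.92,0],"angular":[0,0,0]},{"dp":[0.66,-0.92,0],"angular":[0,0,0]},{"dp":[0,0,0],"angular":[0,0,0]},{"dp":[0,0,0],"angular":[0,0,0]}]' 1 40
cat >> h.py <<'E'
def tocase(w):
    p=np.load("case.npy");R=np.array([[np.cos(p[2]),-np.sin(p[2])],[np.sin(p[2]),np.cos(p[2])]])
    w=np.array(w,float);w[...,:2]=(w[...,:2]-p[:2])@R;return w
def state():
    from station import sense
    from scipy.spatial.transform import Rotation as Ro
    s=sense();r=Ro.from_quat(s["tool_rot"]).as_matrix()
    print("t",round(s["t"],2),"tcp",np.round(s["tcp_pos"],4),"case",np.round(tocase(s["tcp_pos"]),4),"xdir",round(np.degrees(np.arctan2(r[1,0],r[0,0])),1),"zdir",np.round(r[:,2],3),"F",np.round(s["force"],1),"gap",round(s["finger_gap"],2))
E
python3 - <<'E'
from h import *
from station import vision
state()
s=vision.snapshot("side");cv2.imwrite("pics/side1.png",cv2.resize(s["image"][20:220,180:420],None,fx=2.5,fy=2.5))
c=tocase(cloud(s)).reshape(-1,3)
m=(c[:,0]>-.01)&(c[:,0]<.09)&(c[:,1]>.03)&(c[:,1]<.11)&(c[:,2]>.17)&(c[:,2]<.4);k=c[m]
for z in np.arange(.19,.33,.01):
    q=k[abs(k[:,2]-z)<.005]
    if len(q):print(round(z,2),len(q),np.round(q.min(0)[:2],3),np.round(q.max(0)[:2],3))
print(k[:,2].min())
E
```

```text
t: 1.8
tcp_pos: [0.5122, 0.1721, 0.2478]
tool_rot: [0.578, 0.816, -0.0, -0.001]
force: [-0.8, -0.0, 0.6]
finger_gap: -0.002
gripper_force: 0.0
t 1.8 tcp [0.5122 0.1721 0.2478] case [0.0346 0.0655 0.2478] xdir 109.3 zdir [-0.002  0.    -1.   ] F [-0.8 -0.   0.6] gap -0.0
0.23 13 [0.026 0.055] [0.037 0.074]
0.24 63 [0.019 0.055] [0.046 0.074]
0.25 73 [0.018 0.055] [0.048 0.073]
0.26 61 [0.019 0.054] [0.046 0.075]
0.27 55 [0.005 0.052] [0.061 0.061]
0.28 164 [-0.002  0.052] [0.072 0.079]
0.29 142 [-0.01  0.05] [0.077 0.08 ]
0.3 193 [-0.009  0.048] [0.084 0.085]
0.31 172 [-0.01   0.048] [0.089 0.073]
0.32 213 [-0.01   0.046] [0.089 0.071]
0.33 210 [-0.01   0.046] [0.083 0.071]
0.2290767295842555
```

View pics/side1.png

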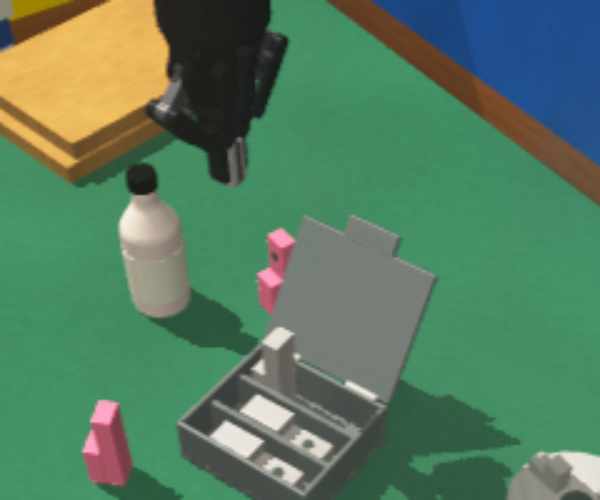

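Fingers are shut, with the tips at TCP−17 mm. The pink jaws at (105,440) and (277,270) are clear of the path. I descend behind the jaw top.

```bash
python3 -m crank '[{"dp":[0.07,0.03,-0.6],"angular":[0,0,0]},{"dp":[0,0,-0.6],"angular":[0,0,0]},{"dp":[0,0,-0.6],"angular":[0,0,0]},{"dp":[0,0,-0.6],"angular":[0,0,0]},{"dp":[0,0,-0.6],"angular":[0,0,0]},{"dp":[0,0,-0.6],"angular":[0,0,0]},{"dp":[0,0,-0.6],"angular":[0,0,0]},{"dp":[0,0,-0.6],"angular":[0,0,0]},{"dp":[0,0,-0.6],"angular":[0,0,0]},{"dp":[0,0,0],"angular":[0,0,0]},{"dp":[0,0,0],"angular":[0,0,0]}]' >/dev/null; python3 -c "
from h import *;state()"
python3 -m crank '[{"dp":[0.1,-0.28,0],"angular":[0,0,0]},{"dp":[0.1,-0.28,0],"angular":[0,0,0]},{"dp":[0.07,-0.19,0],"angular":[0,0,0]},{"dp":[0.07,-0.19,0],"angular":[0,0,0]},{"dp":[0.07,-0.19,0],"angular":[0,0,0]},{"dp":[0.07,-0.19,0],"angular":[0,0,0]}]' >/dev/null; python3 -c "
from h import *;state()"
```

```text
t 2.95 tcp [0.5137 0.1745 0.0864] case [0.0368 0.0673 0.0864] xdir 109.5 zdir [-0.001 -0.    -1.   ] F [0.3 0.1 0.3] gap 0.0
t 3.55 tcp [0.5291 0.1333 0.0864] case [0.0377 0.0233 0.0864] xdir 109.4 zdir [ 0. -0. -1.] F [-0.1 -0.6 -0.1] gap 0.0
```

```bash
python3 -m crank '[{"dp":[0.03,-0.09,0],"angular":[0,0,0]},{"dp":[0.03,-0.09,0],"angular":[0,0,0]},{"dp":[0,0,0],"angular":[0,0,0]},{"dp":[0,0,0],"angular":[0,0,0]},{"dp":[0,0,0],"angular":[0,0,0]},{"dp":[0,0,1],"angular":[0,0,0]},{"dp":[0,0,1],"angular":[0,0,0]},{"dp":[0,0,1],"angular":[0,0,0]},{"dp":[0,0,1],"angular":[0,0,0]},{"dp":[0,0,1],"angular":[0,0,0]},{"dp":[0,0,0],"angular":[0,0,0]}]' >/dev/null
python3 - <<'E'
from h import *
from station import vision
state()
s=vision.snapshot("side");cv2.imwrite("pics/side2.png",cv2.resize(s["image"][90:240,220:400],None,fx=4,fy=4))
c=tocase(cloud(s)).reshape(-1,3)
m=(c[:,0]>.024)&(c[:,0]<.051)&(abs(c[:,1])<.058)&(c[:,2]<.1);k=c[m]
for y in np.arange(-.055,.06,.01):
    q=k[abs(k[:,1]-y)<.005]
    if len(q):print(round(y,3),len(q),np.round(np.percentile(q[:,2],[10,50,90,98]),3))
E
```

```text
t 4.65 tcp [0.5332 0.1291 0.2406] case [0.0402 0.018  0.2406] xdir 109.5 zdir [ 0.009  0.    -1.   ] F [0.6 0.1 0.7] gap -0.0
-0.055 5 [0.03  0.035 0.041 0.043]
-0.045 44 [0.019 0.021 0.042 0.047]
-0.035 42 [0.019 0.021 0.038 0.045]
-0.025 51 [0.019 0.021 0.037 0.042]
-0.015 73 [0.019 0.031 0.035 0.041]
-0.005 47 [0.032 0.034 0.038 0.043]
0.005 50 [0.031 0.034 0.04  0.045]
0.015 52 [0.032 0.034 0.036 0.039]
0.025 27 [0.03  0.033 0.037 0.039]
0.035 23 [0.018 0.029 0.042 0.045]
0.045 46 [0.004 0.021 0.041 0.044]
0.055 32 [0.003 0.018 0.038 0.044]
```

View pics/side2.png

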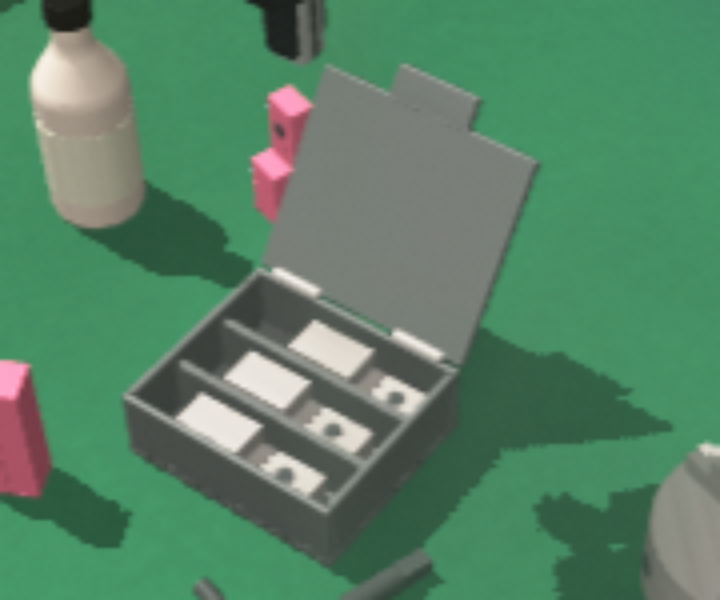

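The jaw now lies flat in the far cell, steps up, at heights of 35 and 21 mm like the other two. Next I move the fingers over and behind the lid.

```bash
python3 -m crank '[{"dp":[0.73,0.15,0],"angular":[0,0,0]},{"dp":[0.73,0.15,0],"angular":[0,0,0]},{"dp":[0.73,0.15,0],"angular":[0,0,0]},{"dp":[0.73,0.15,0],"angular":[0,0,0]},{"dp":[0.73,0.15,0],"angular":[0,0,0]},{"dp":[0.73,0.15,0],"angular":[0,0,0]},{"dp":[0,0,0],"angular":[0,0,0]},{"dp":[0,0,-0.7],"angular":[0,0,0]},{"dp":[0,0,-0.7],"angular":[0,0,0]},{"dp":[0,0,-0.7],"angular":[0,0,0]},{"dp":[0,0,-0.7],"angular":[0,0,0]},{"dp":[0,0,0],"angular":[0,0,0]},{"dp":[0,0,0],"angular":[0,0,0]}]' >/dev/null; python3 -c "
from h import *;state()"
```

```text
t 6.0 tcp [0.6607 0.1556 0.1514] case [0.1693 0.0008 0.1514] xdir 109.4 zdir [-0.003 -0.    -1.   ] F [ 0.3  0.9 -0.2] gap -0.0
```

```bash
python3 -m crank '[{"dp":[-0.31,-0.11,0.04],"angular":[0,0,0]},{"dp":[-0.31,-0.11,0.04],"angular":[0,0,0]},{"dp":[-0.31,-0.11,0.04],"angular":[0,0,0]},{"dp":[-0.31,-0.11,0.04],"angular":[0,0,0]},{"dp":[-0.31,-0.11,0.04],"angular":[0,0,0]},{"dp":[-0.31,-0.11,0.04],"angular":[0,0,0]},{"dp":[-0.31,-0.11,0.04],"angular":[0,0,0]},{"dp":[-0.31,-0.11,0.04],"angular":[0,0,0]},{"dp":[-0.31,-0.11,0.04],"angular":[0,0,0]},{"dp":[0,0,0],"angular":[0,0,0]}]' >/dev/null
python3 - <<'E'
from h import *
from station import vision
state()
s=vision.snapshot("side");cv2.imwrite("pics/side3.png",cv2.resize(s["image"][60:240,210:410],None,fx=3,fy=3))
E
```

```text
t 7.0 tcp [0.5756 0.1254 0.1625] case [0.079  0.0005 0.1625] xdir 109.4 zdir [-0.005 -0.    -1.   ] F [-0.4 -0.7 -0. ] gap 0.0
```

View pics/side3.png

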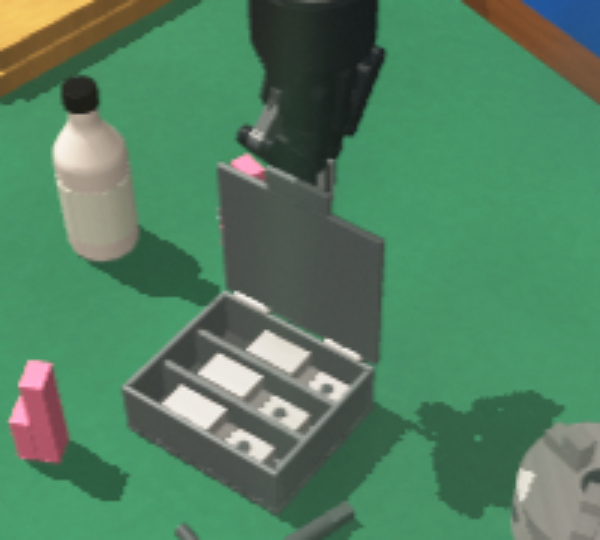

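The lid is upright with its tab at (300,190), resting against the fingers. I carry on over the arc and down.

```bash
python3 -m crank '[{"dp":[-0.27,-0.095,-0.06],"angular":[0,0,0]},{"dp":[-0.27,-0.095,-0.06],"angular":[0,0,0]},{"dp":[-0.27,-0.095,-0.06],"angular":[0,0,0]},{"dp":[-0.27,-0.095,-0.06],"angular":[0,0,0]},{"dp":[-0.27,-0.095,-0.06],"angular":[0,0,0]},{"dp":[-0.27,-0.095,-0.06],"angular":[0,0,0]},{"dp":[-0.24,-0.085,-0.23],"angular":[0,0,0]},{"dp":[-0.24,-0.085,-0.23],"angular":[0,0,0]},{"dp":[-0.24,-0.085,-0.23],"angular":[0,0,0]},{"dp":[-0.24,-0.085,-0.23],"angular":[0,0,0]},{"dp":[-0.24,-0.085,-0.23],"angular":[0,0,0]},{"dp":[-0.09,-0.03,-0.25],"angular":[0,0,0]},{"dp":[-0.09,-0.03,-0.25],"angular":[0,0,0]},{"dp":[-0.09,-0.03,-0.25],"angular":[0,0,0]},{"dp":[-0.09,-0.03,-0.25],"angular":[0,0,0]},{"dp":[-0.09,-0.03,-0.25],"angular":[0,0,0]},{"dp":[0,0,0],"angular":[0,0,0]}]' >/dev/null; python3 -c "
from h import *;state()"
```

```text
t 8.75 tcp [0.4793 0.0915 0.0792] case [-0.0231  0.0004  0.0792] xdir 109.4 zdir [-0.002  0.    -1.   ] F [ 0.   0.  -0.2] gap -0.0
```

```bash
python3 -m crank '[{"dp":[0,0,-0.1],"angular":[0,0,0]},{"dp":[0,0,-0.1],"angular":[0,0,0]},{"dp":[0,0,-0.1],"angular":[0,0,0]},{"dp":[0,0,0],"angular":[0,0,0]}]' >/dev/null; python3 -c "
from h import *;state()"
python3 -m crank '[{"dp":[0,0,-0.04],"angular":[0,0,0]},{"dp":[0,0,0],"angular":[0,0,0]}]' >/dev/null; python3 -c "
from h import *;state()"
```

```text
t 9.15 tcp [0.4803 0.0916 0.071 ] case [-0.0221  0.0001  0.071 ] xdir 109.4 zdir [ 0. -0. -1.] F [-0.8 -0.1 -0.8] gap 0.0
t 9.35 tcp [0.4804 0.0916 0.0701] case [-0.022   0.      0.0701] xdir 109.4 zdir [ 0.  0. -1.] F [ 0.4  0.  -0.1] gap -0.0
```

```bash
python3 -m crank '[{"dp":[0,0,-0.06],"angular":[0,0,0]},{"dp":[0,0,0],"angular":[0,0,0]}]' ; python3 -m crank '[{"dp":[0,0,-0.06],"angular":[0,0,0]},{"dp":[0,0,0],"angular":[0,0,0]}]'
```

```text
t: 9.55
tcp_pos: [0.4803, 0.0916, 0.0682]
tool_rot: [0.578, 0.816, 0.0, 0.0]
force: [-0.4, -1.0, -0.4]
finger_gap: -0.003
gripper_force: 0.0
t: 9.75
tcp_pos: [0.4804, 0.0916, 0.0679]
tool_rot: [0.578, 0.816, 0.0, 0.0]
force: [-2.5, -0.2, 13.7]
finger_gap: -0.001
gripper_force: 6.7
```

Firm stop at tip height 51 mm with 14 N, which is where the shut lid's top should be. I retreat straight up and aside, then check.

```bash
python3 -m crank '[{"dp":[0,0,0.5],"angular":[0,0,0]},{"dp":[0,0,1],"angular":[0,0,0]},{"dp":[0,0,1],"angular":[0,0,0]},{"dp":[0,0,1],"angular":[0,0,0]},{"dp":[0,0,1],"angular":[0,0,0]},{"dp":[0,0,1],"angular":[0,0,0]},{"dp":[-0.5,0,0.5],"angular":[0,0,0]},{"dp":[0,0,0],"angular":[0,0,0]},{"dp":[0,0,0],"angular":[0,0,0]}]' >/dev/null
python3 - <<'E'
from h import *
from station import vision
state()
s=vision.snapshot("side");cv2.imwrite("pics/side4.png",cv2.resize(s["image"][60:290,210:450],None,fx=2.5,fy=2.5))
c=tocase(cloud(s)).reshape(-1,3)
for x in np.arange(-.07,.06,.02):
    q=c[(abs(c[:,0]-x)<.008)&(abs(c[:,1])<(.02 if x<-.055 else .06))&(c[:,2]<.12)];print(round(x,2),len(q),np.round(np.median(q[:,2]),4) if len(q) else '')
E
```

```text
t 10.65 tcp [0.4651 0.0916 0.2463] case [-0.0365  0.0051  0.2463] xdir 109.4 zdir [ 0.  0. -1.] F [0.3 0.1 0.3] gap -0.0
-0.07 265 0.0463
-0.05 373 0.0498
-0.03 359 0.0496
-0.01 343 0.0497
0.01 327 0.0497
0.03 324 0.0497
0.05 260 0.0496
```

View pics/side4.png

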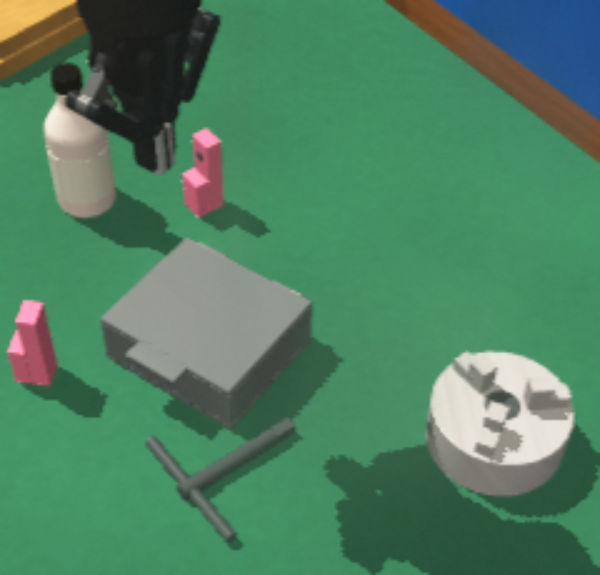

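The lid, at (210,310), is level at 50 mm throughout, so it is shut. The bystanders and pink jaws stand where they were.

```bash
python3 -c "
from station import order;print(order.sign_off())"
```

```text
the job is handed in; nothing more can be done
None
```

The standing jaw was pushed over and lies flat in its cell, stepped side up, the lid is fully shut, nothing else was moved, and the job was handed in at about 11 s.

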